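Dispense the larger bauble

TASK

A customer wants the larger of the two wooden baubles: with the fingertips, press down the paddle of the rocking lever over that bauble's lane, and keep it down while the other end lifts the gate and the bauble rolls out into the tray. Then let the paddle come all the way up again so that the gate is shut, and take the hand away. Do not touch or pick up the baubles, do not touch the gates or press the other paddle, and leave the smaller bauble in its lane and the goods on the table where they are.

Things in the scene. Friction and masses are not known exactly. Their poses are not given: they have to be found in the camera images.
- dispenser: Wooden bauble dispenser fixed to the table, 284 mm long (x -0.106 to +0.178), 174 mm wide. Origin: on the table under its middle. It lies across in front of the robot: +x, the way the baubles roll, points to the robot's left (yaw 1.25 to 1.75), +y towards the robot. Two open-topped lanes (centre lines y = +0.050 and -0.050, 58 mm wide, a 42 mm spine between) slope down 9 degrees to one tray. Lane walls 88 mm high, upper end wall 68 mm.
- tray (a point): Centre of the floor of the shared open tray at the dispenser's lower (left) end (dispenser x = +0.121, y = 0, height 0.017 m). Inside it is 98 mm (x 0.072 to 0.170) by 158 mm; its walls are 50 mm high. Axes as the dispenser's.
- axle (a point): Middle of the metal axle (dispenser x = -0.040, y = 0, height 0.115 m) that crosses both lanes on small posts (tops 128 mm high) and carries one rocking lever above each lane: paddle at the upper (right) end, hanging gate towards the tray.
- lever_near (a joint): Rocking lever of the near lane (dispenser +y side), rad. 0: at rest, paddle up, gate shut. 0.50: paddle fully down against its stop, gate fully lifted; the larger bauble passes under the gate from about 0.36. A spring returns it: about 3 N on the middle of the paddle starts it, about 5 N holds it fully down.
- lever_far (a joint): Rocking lever of the far lane (dispenser -y side), rad. 0: at rest, paddle up, gate shut. 0.50: paddle fully down against its stop, gate fully lifted; the larger bauble passes under the gate from about 0.36. A spring returns it: about 3 N on the middle of the paddle starts it, about 5 N holds it fully down.
- paddle_near (a point): Wooden press paddle of the near lever, 50 mm long (along x), 40 mm wide, 8 mm thick. The point: centre of its top face; at rest at dispenser x = -0.140, y = +0.050, height 0.125 m, level, axes as the dispenser's; it overhangs the upper end. It tilts with the lever. Fully down, its top lies about 53 mm lower where it was centred.
- gate_near (a point): Hanging metal gate plate of the near lever, 50 mm wide, 4 mm thick, 70 mm high, at dispenser x = +0.045 when shut. The point: middle of its lower edge, 50 mm above the table when shut. It swings up and away from the bauble when the paddle goes down.
- paddle_far (a point): Wooden press paddle of the far lever, 50 mm long (along x), 40 mm wide, 8 mm thick. The point: centre of its top face; at rest at dispenser x = -0.140, y = -0.050, height 0.125 m, level, axes as the dispenser's; it overhangs the upper end. It tilts with the lever. Fully down, its top lies about 53 mm lower where it was centred.
- gate_far (a point): Hanging metal gate plate of the far lever, 50 mm wide, 4 mm thick, 70 mm high, at dispenser x = +0.045 when shut. The point: middle of its lower edge, 50 mm above the table when shut. It swings up and away from the bauble when the paddle goes down.
- bauble_large_center (a point): Centre of the larger plain wooden bauble, a ball 50 mm across (30 to 65 g). It waits behind the shut gate of one lane, either near or far (its dispenser y tells: positive = near), at about dispenser x = +0.018, height 0.064 m; once the gate is lifted it rolls into the tray within about 1 s. In the tray its centre is about 40 mm above the table.
- bauble_small_center (a point): Centre of the smaller plain wooden bauble, a ball 34 mm across, behind the shut gate of the other lane, at about dispenser x = +0.026, height 0.054 m.
- bauble_large: The same larger bauble as a body (its origin turns with the ball; use its centre).
- bauble_small: The same smaller bauble as a body (its origin turns with the ball; use its centre).
- globe: Little red and white snow globe, 60 mm across, 77 mm high, standing beyond the tray; loose goods, to be left alone. Origin: centre of its underside.
- jar: Candle jar with a beech lid, 71 mm across, 98 mm high, standing behind the tray; loose goods, to be left alone. Origin: centre of its underside.
- soap: Pale moulded soap, 60 x 85 x 28 mm, lying to the right of the paddles; loose goods, to be left alone. Origin: centre of its underside.
- house: Gingerbread house ornament, 75 x 92 x 121 mm, at the table's right; loose goods, to be left alone. Origin: centre of its underside.
- spool: Ribbon spool, 73 x 66 x 24 mm, at the table's left; loose goods, to be left alone. Origin: centre of its underside.
- tree: Tree ornament, 111 mm across, 184 mm high, at the table's left; loose goods, to be left alone. Origin: centre of its underside.
Not all that is in view belongs to the job. What is shaped like the bauble_large but turquoise is not meant.

How it is judged (in metres and radians):
On the way, in this order (a step that is already met when the one before it is completed fails the run):
1. the fingers press down the paddle of the larger bauble's lane and its gate lifts (((value of joint lever_near above 0.3 rad and contact force between the fingers and lever_near_c2 above 0.5 N and y of bauble_large_center in the frame of dispenser above 0 m) or (value of joint lever_far above 0.3 rad and contact force between the fingers and lever_far_c2 above 0.5 N and y of bauble_large_center in the frame of dispenser below 0 m))), for 0.1 s.
2. the larger bauble has rolled out into the tray (x of bauble_large_center in the frame of dispenser between 0.08 and 0.17 m and y of bauble_large_center in the frame of dispenser between -0.08 and 0.08 m and z of bauble_large_center in the frame of dispenser below 0.06 m), for 0.1 s.
At the end, for the whole second after the job is handed in: The larger bauble lies at rest (under 30 mm/s) in the tray; both levers are back up (within 0.04 rad), so both gates are shut; the smaller bauble is still at rest behind its gate (all of step 2 and linear speed of each of bauble_large, bauble_small below 0.03 m/s and value of joint each of lever_near, lever_far below 0.04 rad and x of bauble_small_center in the frame of dispenser between -0.09 and 0.035 m); the robot touches nothing.
It fails at once if the other lane's paddle is pressed (over 0.1 rad) ((value of joint lever_near above 0.1 rad and y of bauble_small_center in the frame of dispenser above 0 m) or (value of joint lever_far above 0.1 rad and y of bauble_small_center in the frame of dispenser below 0 m)).
It fails at once if the smaller bauble leaves its lane (not (x of bauble_small_center in the frame of dispenser between -0.1 and 0.05 m and z of bauble_small_center in the frame of dispenser below 0.085 m)).
It fails at once if the larger bauble is lifted (z of bauble_large_center in the frame of dispenser above 0.1 m).
It fails at once if a bauble or a gate is touched with the hand (contact force between any of the fingers, the arm and bauble_large above 0.3 N or contact force between any of the fingers, the arm and bauble_small above 0.3 N or contact force between any of the fingers, the arm and lever_near_c3 above 0.3 N or contact force between any of the fingers, the arm and lever_far_c3 above 0.3 N).
It fails at once if goods on the table are moved (over 20 mm) (distance of any of globe, jar, soap, house, spool, tree from where it was at the start of the episode above 0.02 m).
It also fails if it takes over 32 s, if anything falls off the work surface, if the arm or the gripper's body presses on something with over 40 N, if the wrist force passes 120 N, or if a joint passes its speed limit or range.

ROBOT

A 6-joint arm with a two-finger parallel gripper is mounted at the origin on a cart in front of the work surface, level with it; the furniture and walls round the work are solid. World frame = base frame: x ahead of the robot, y to its left, z up, the work surface at z = 0. Lengths are in mm, angles in rad, forces in N, time in s.
With the tool pointing down it reaches from about 400 to 925 mm from the base axis. Payload 12.5 kg.
Tool frame: the origin (TCP) lies on the mounting face of the last link; the fingertips stand 190 mm ahead of it and the grasp point (between the pads) lies 171 mm ahead of it; z points along the fingers, y is the line along which they close (so a half turn about z gives the same grasp; the last joint's range is limited). The gripper opens to 95 mm and grips with 3 to 60 N. Pads are 20 mm wide; open, the fingers measure 119 mm over their backs; the gripper's body (75 mm by 180 mm) begins 59 mm behind the grasp point.
Start: joints at [-1.25, 0.491, 1.559, -0, 1.092, -0.106], TCP at [258.744, -568.926, 404.761] pointing down, gripper open.
Joint ranges: [-3.1, 3.1], [-0.84, 2.19], [0.05, 2.79], [-1.13, 4.28], [0.06, 2.93], [-2.69, 2.69]. Speed limits (rad/s): [2.22, 2.22, 2.79, 3.14, 3.14, 3.14].

INTERFACE

Orientations are given as [roll, pitch, yaw] about the fixed x, y, z axes, in that order (R = Rz(yaw) Ry(pitch) Rx(roll)).
In Python, from cell import env gives the robot as it stands.
- The arm moves only by the tool carry_out, never from a script. Its argument "series" is a list of rows, each a list of 5 numbers: the shift along the tool's x, y, z in m, then the turn about the tool's z in degrees, then the opening, from 0 (shut) to 1 (fully open). A call has 1 to 20 rows; each row is the pose to reach, as a shift and turn from the pose commanded when the call began, along the tool's axes at that moment; what a row does not reach only later rows make up. A row lasts 1/8 s, in which the tool goes at most 62.5 mm and 10.7 degrees, less where a joint would pass 70% of its speed; a pose out of reach is approached as far as the arm can. A call with a gripper value outside its range is refused whole. The fingers move at their own pace and stop on an object; the grip force is fixed at half the most. Time passes only in rows, so rows that repeat a pose let the fingers close. It gives the time, the measured TCP pose, the force, the opening and the grip force at its end, in the units of the state.
- env.state(): the state, without advancing time (a new reading comes with each control period).
- env.read_camera(name): name is "scene" or "top" or "wrist"; returns (picture, depth): 400x640x3 uint8, red, green, blue; 400x640 float32, mm along the optical axis (not along the pixel's ray), 0 where there is no reading.
- env.get_calibration(name): a dict with "intrinsics" (3x3 intrinsics, pixels), "D" ([k1, k2, p1, p2, k3] as OpenCV has them; the pictures are not rectified), "cam_to_world" (4x4, takes a point from camera to world coordinates); the wrist camera has in their place "T_tool_cam" (4x4, takes a point from camera to tool coordinates, whose origin is the TCP and whose axes are the flange's). Camera axes: x right, y up, looking along -z (the intrinsics and any distortion apply to the point x, -y, -z); pixel columns grow to the right and rows downward; lengths in mm; the calibration is good to about 2 mm. A picture is of the moment at which its call begins: read the wrist's pose just before it. get_calibration takes no time and is no camera call.
- env.job_done(): hands the job in; it is judged then, once.
The state is a dict: "t": time; "joints": joint angles; "qvel": joint speeds; "tau": joint torques, N m; "eef_pos": TCP position; "tcp_rot": TCP orientation; "ft_force": force on the tool from outside, world axes, zero at the start; "moment": the same for the moment, N m; "opening": opening from 0.0 (shut) to 1.0 (fully open); "grip_force": force on a finger pad.
Only numpy, scipy, OpenCV 4.12 (cv2) and the standard library are available. Lean on these libraries where they do the work, as an engineer would, in place of code of your own. Each camera call takes 0.05 s, during which the arm holds its last target. There are 200 camera calls.

## Working session

There is one attempt and no reset: what is moved stays moved. The work goes in short steps, Python scripts to look and compute and a tool call to move; the robot and the scene stay as the last step left them, time stands still between calls to the robot, and variables do not carry over. Pictures are saved under pics/ and viewed, at most 10 in all, crops included, and the job is handed in when it is done.

Besides the shell and the picture viewer there is one more tool, called after ">>>" as name(argument=value, ...), one argument or row to a line, values as JSON. carry_out: Moves the arm, as the interface text tells. Its arguments: {"type":"object","properties":{"series":{"type":"array","items":{"type":"array","items":{"type":"number"}}}},"required":["series"]}

```bash
mkdir -p pics
cat > h.py <<'E'
import numpy as np, cv2
from cell import env
def save(name,fn):
    p,d=env.read_camera(name); cv2.imwrite('pics/'+fn+'.png',p[:,:,::-1]); np.savez('pics/'+fn,p=p,d=d); return p,d
def ray(name,uv):
    c=env.get_calibration(name); K=np.array(c['intrinsics']);D=np.array(c['D'])
    x,y=cv2.undistortPoints(np.array([[uv]],float),K,D)[0,0]; T=np.array(c['cam_to_world'])
    return T[:3,3],T[:3,:3]@np.array([x,-y,-1.]),T
def onplane(name,uv,z):
    o,r,_=ray(name,uv); return o+r*(z-o[2])/r[2]
def atdepth(name,uv,d):
    o,r,_=ray(name,uv); return o+r*d
E
python3 - <<'E'
from h import *
save('scene','s0'); save('top','t0')
print(env.state())
print(env.get_calibration('top'))
E
```

```text
{'t': 0.1, 'joints': array([-1.24957946e+00,  4.91483534e-01,  1.55940432e+00,  4.08731127e-06,
        1.09172319e+00, -1.05594031e-01]), 'qvel': array([ 6.92970160e-04, -2.17691847e-04, -1.35568635e-03, -2.00599834e-05,
       -3.41127996e-03,  1.69381325e-03]), 'tau': array([ 4.49728919e-03, -6.13620901e+01, -2.58605790e+01,  6.94337022e-02,
        4.70201508e-02, -1.89556522e-05]), 'eef_pos': array([ 258.7439043 , -568.88556698,  404.22443046]), 'tcp_rot': array([-3.14058032e+00, -1.10941320e-04,  4.26808951e-01]), 'ft_force': array([ 0.44922503, -0.82347522, -0.60284769]), 'moment': array([-0.02581665,  0.0342317 , -0.01248099]), 'grip_force': 0.0, 'opening': 0.9991837632330678}
{'intrinsics': array([[368.73764093,   0.        , 319.00064967],
       [  0.        , 368.73764093, 199.83638096],
       [  0.        ,   0.        ,   1.        ]]), 'D': array([-0.05262162,  0.        ,  0.        ,  0.        ,  0.        ]), 'cam_to_world': array([[-2.47285659e-03,  9.96861003e-01, -7.91329581e-02,
         4.66845555e+02],
       [-9.99950228e-01, -1.70010219e-03,  9.83114944e-03,
        -2.32445913e+01],
       [ 9.66575538e-03,  7.91533306e-02,  9.96815591e-01,
         1.12364145e+03],
       [ 0.00000000e+00,  0.00000000e+00,  0.00000000e+00,
         1.00000000e+00]])}
```

View pics/s0.png

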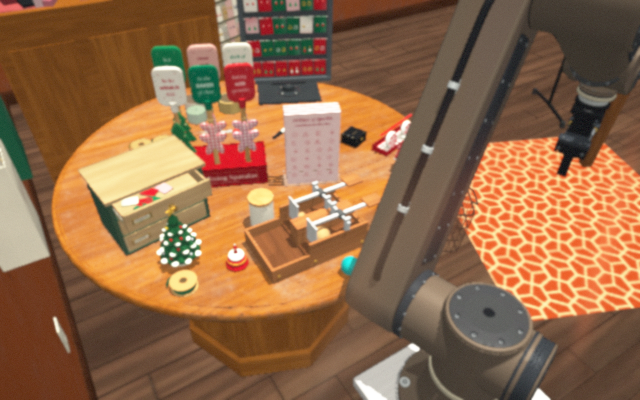

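View pics/t0.png

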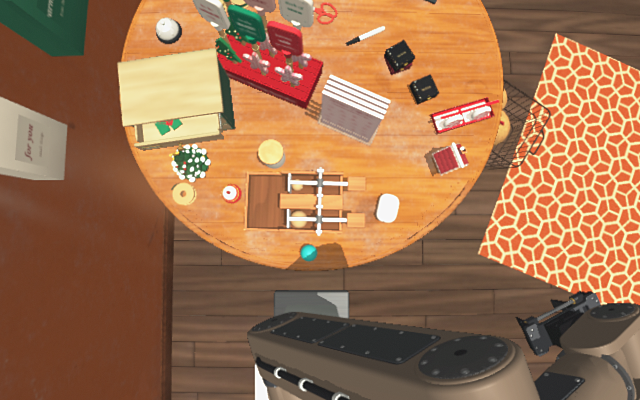

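The top view shows the dispenser at about (245–365, 172–232), with the paddles at (355,184) far and (355,220) near. There are three round candidates: a wooden ball in the far lane at (297,184), a wooden ball in the near lane at (300,220), and a turquoise ball at (308,252), which is not meant. I'll enlarge the picture and measure.

Run:
```python
from h import *
z=np.load('pics/t0.npz');p,d=z['p'],z['d']
cv2.imwrite('pics/c0.png',cv2.resize(p[160:265,235:405,::-1],None,fx=4.6,fy=4.6,interpolation=cv2.INTER_CUBIC))
# height map world z
pts=np.array([[atdepth('top',(u,v),d[v,u]) for u in range(230,410)] for v in range(160,265)])
np.save('pics/pts.npy',pts)
hsv=cv2.cvtColor(p,cv2.COLOR_RGB2HSV)[160:265,230:410]
Z=pts[:,:,2]
# paddles: height 110..135, right part
u=np.arange(230,410)[None,:]
m=((Z>108)&(Z<135)&(u>342)&(u<372)).astype(np.uint8)
n,l,s,c=cv2.connectedComponentsWithStats(m)
for i in range(1,n):
    if s[i,4]>20:
        q=pts[l==i]; ct=c[i]+[230,160]
        print('paddle',s[i],ct,q.mean(0),np.median(q[:,2]),onplane('top',ct,125),cv2.minAreaRect(q[:,:2].astype(np.float32)))
for v,uu in ((184,297),(220,300)):
    print(np.round(pts[v-166+0:v-154:2,uu-240:uu-220:2,2]))
```

```text
Traceback (most recent call last):
  File "h.py", line 12, in atdepth
    o,r,_=ray(name,uv); return o+r*d
          ~~~^^^^^^^^^
  File "h.py", line 6, in ray
    c=env.get_calibration(name); K=np.array(c['intrinsics']);D=np.array(c['D'])
ValueError: time passes only in moves, steps and waits
```

View pics/c0.png

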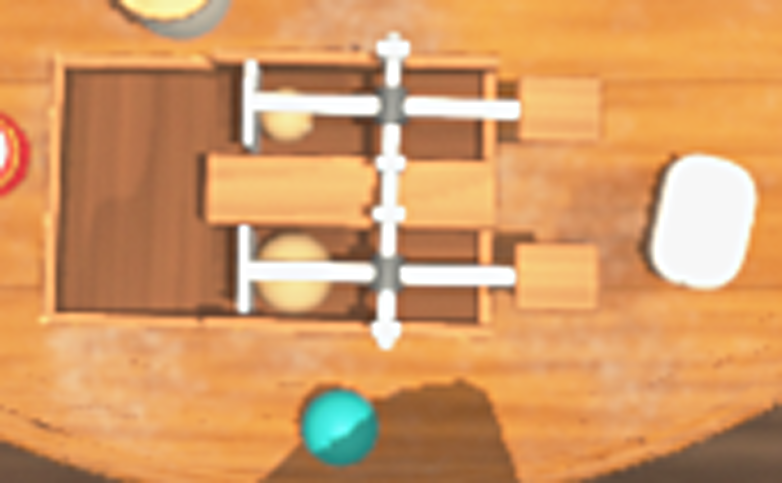

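The crop shows the ball in the near lane, at crop (293,273), about 75 px across. The far one at (288,114) is about 52 px. So the near bauble is the larger one, and the near paddle at crop (557,275), full picture (356,220), is the one to press. The turquoise ball lies outside the dispenser.

```bash
sed -i 's/^def ray/import functools\n@functools.lru_cache\ndef cal(name): return env.get_calibration(name)\ndef ray/; s/c=env.get_calibration(name)/c=cal(name)/' h.py
python3 - <<'E'
from h import *
z=np.load('pics/t0.npz');p,d=z['p'],z['d']
pts=np.array([[atdepth('top',(u,v),d[v,u]) for u in range(230,410)] for v in range(160,265)])
Z=pts[:,:,2]; u=np.arange(230,410)[None,:]
m=((Z>108)&(Z<135)&(u>347)&(u<372)).astype(np.uint8)
n,l,s,c=cv2.connectedComponentsWithStats(m)
P=[]
for i in range(1,n):
    if s[i,4]>40:
        q=pts[l==i]; ct=c[i]+[230,160]
        r=cv2.minAreaRect(q[:,:2].astype(np.float32)); P.append(r[0])
        print('paddle',s[i],ct,q.mean(0),onplane('top',ct,125),r)
for uv in ((293/4.6+235,273/4.6+160),(288/4.6+235,114/4.6+160)):print('ball',onplane('top',uv,64))
a=[onplane('top',(x/4.6+235,y/4.6+160),125) for x,y in((557,275),(560,109),(388,274),(391,106))];print(np.round(a,1))
dv=a[1]-a[0];print('spacing',np.linalg.norm(dv[:2]),'yaw of +x', np.arctan2(dv[1],dv[0])+np.pi/2)
E
```

```text
paddle [118  16  17  15 253] [355.96837945 183.00395257] [ 592.09328008 -134.19778494  124.89810308] [ 592.06896415 -134.17955725  125.        ] ((592.3787841796875, -134.4168243408203), (44.719444274902344, 39.08021926879883), 89.96532440185547)
paddle [118  53  17  15 245] [356.11428571 219.71428571] [ 491.92626424 -133.54505547  124.95337637] [ 491.91681629 -133.53631771  125.        ] ((491.3193054199219, -133.3397216796875), (44.112945556640625, 38.16722106933594), 89.69140625)
ball [494.88812478  24.72500512  64.        ]
ball [594.73473444  28.05202747  64.        ]
[[ 491.7 -133.5  125. ]
 [ 590.2 -136.3  125. ]
 [ 492.6  -33.9  125. ]
 [ 592.1  -35.9  125. ]]
spacing 98.47314585188914 yaw of +x 1.5422787693780893
```

The near paddle is at (492, -134, 125). The paddle spacing is 100 mm and paddle to axle is 100 mm, both as given. Next: go above it with the fingers shut and the tool turned to yaw of about 0.

>>> carry_out(
  series=[
    [0.01,-0.007,0,1,0],
    [0.03,-0.023,0,3,0],
    [0.07,-0.053,0,6,0],
    [0.11,-0.084,0,9,0],
    [0.15,-0.114,0,12,0],
    [0.19,-0.144,0,15,0],
    [0.23,-0.175,0,18,0],
    [0.27,-0.205,0,21,0],
    [0.31,-0.236,0,24,0],
    [0.35,-0.266,0,24.5,0],
    [0.38,-0.289,0,24.5,0],
    [0.392,-0.298,0.02,24.5,0],
    [0.392,-0.298,0.04,24.5,0],
    [0.392,-0.298,0.05,24.5,0],
    [0.392,-0.298,0.05,24.5,0],
    [0.392,-0.298,0.05,24.5,0],
  ],
)

```text
t: 2.1
eef_pos: [492.2, -135.5, 355.3]
tcp_rot: [3.141, -0.001, -0.001]
ft_force: [-0.2, -0.2, -0.1]
opening: 0.003
grip_force: 0.0
```

Run:
```python
from h import *
p,d=save('wrist','w0'); t,_=save('top','t1')
cv2.imwrite('pics/m1.png',np.hstack([p[:,:,::-1][::1,::1][:, 120:520], cv2.resize(t[160:260,280:380,::-1],(400,400))]))
s=env.state();print(s['t'],s['eef_pos'],s['tcp_rot'],s['ft_force'],s['opening'])
```

```text
2.2 [ 492.20890015 -135.55926835  355.38726149] [ 3.14105333e+00 -1.07906948e-03 -1.22600046e-03] [-0.13435534 -0.92851359  1.23412538] 0.003312434030521567
```

View pics/m1.png

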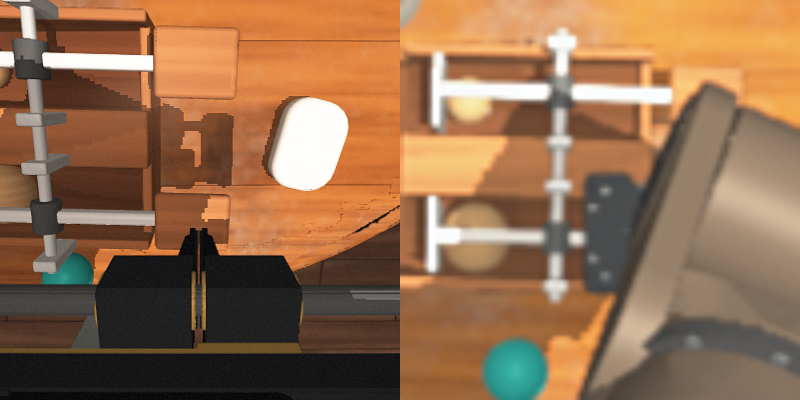

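The wrist half shows the fingertips at (198,232) over the near paddle at (195,220), and the far paddle at (197,62) is clear. Pressing down now.

>>> carry_out(
  series=[
    [0,0,0.015,0,0],
    [0,0,0.03,0,0],
    [0,0,0.04,0,0],
    [0,0,0.046,0,0],
    [0,0,0.052,0,0],
    [0,0,0.058,0,0],
    [0,0,0.064,0,0],
    [0,0,0.07,0,0],
    [0,0,0.075,0,0],
    [0,0,0.08,0,0],
    [0,0,0.083,0,0],
    [0,0,0.085,0,0],
    [0,0,0.085,0,0],
    [0,0,0.085,0,0],
    [0,0,0.085,0,0],
    [0,0,0.085,0,0],
    [0,0,0.085,0,0],
    [0,0,0.085,0,0],
  ],
)

```text
t: 4.45
eef_pos: [492.3, -135.4, 269.8]
tcp_rot: [3.141, -0.0, -0.001]
ft_force: [-0.2, -1.4, 3.2]
opening: 0.005
grip_force: 1.9
```

Run:
```python
from h import *
t,_=save('top','t2'); s,_=save('scene','s2')
cv2.imwrite('pics/m2.png',np.hstack([cv2.resize(t[160:260,235:335,::-1],(400,400)),cv2.resize(s[170:290,230:350,::-1],(400,400))]))
s=env.state();print(s['t'],s['eef_pos'],s['ft_force'])
```

```text
4.55 [ 492.24966019 -135.43785383  269.7525739 ] [ 0.67883707 -1.25651212  3.76531952]
```

View pics/m2.png

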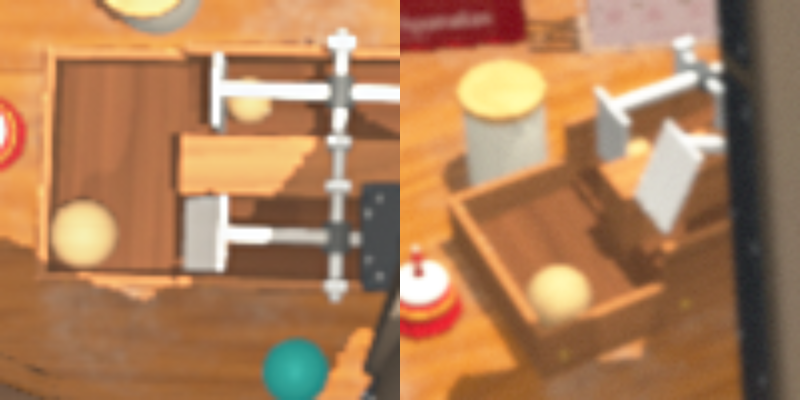

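The large bauble lies in the tray, at (85,232) in the left half, and the near gate is tilted up at (205,232). The small bauble is still behind its gate at (250,98). I'll release the paddle slowly and retreat.

>>> carry_out(
  series=[
    [0,0,0,0,0],
    [0,0,-0.008,0,0],
    [0,0,-0.016,0,0],
    [0,0,-0.024,0,0],
    [0,0,-0.032,0,0],
    [0,0,-0.04,0,0],
    [0,0,-0.048,0,0],
    [0,0,-0.06,0,0],
    [0,0,-0.085,0,0],
    [0,0,-0.12,0,0],
    [0,0,-0.15,0,0],
    [-0.01,0.02,-0.16,0,0],
    [-0.03,0.06,-0.16,0,0],
    [-0.05,0.1,-0.16,0,0],
    [-0.07,0.15,-0.16,0,0],
    [-0.08,0.2,-0.16,0,0],
    [-0.08,0.22,-0.16,0,0],
    [-0.08,0.22,-0.16,0,0],
    [-0.08,0.22,-0.16,0,0],
    [-0.08,0.22,-0.16,0,0],
  ],
)

```text
t: 7.05
eef_pos: [412.4, -354.1, 429.9]
tcp_rot: [-3.141, 0.0, 0.001]
ft_force: [-0.6, 0.1, 0.3]
opening: 0.004
grip_force: 0.0
```

Run:
```python
from h import *
t,_=save('top','t3'); d=_
cv2.imwrite('pics/c3.png',cv2.resize(t[160:265,235:405,::-1],None,fx=4.6,fy=4.6,interpolation=cv2.INTER_CUBIC))
for v,u in((220,356),(183,356)): print(atdepth('top',(u,v),d[v,u]))
s=env.state();print(s['t'],s['eef_pos'],s['ft_force'])
```

```text
[ 491.10868666 -133.05786163  126.45743063]
[ 591.79758608 -134.01606164  127.250174  ]
7.1 [ 412.40612883 -354.26747831  429.93485831] [ 0.09503134  0.45302087 -0.22660893]
```

View pics/c3.png

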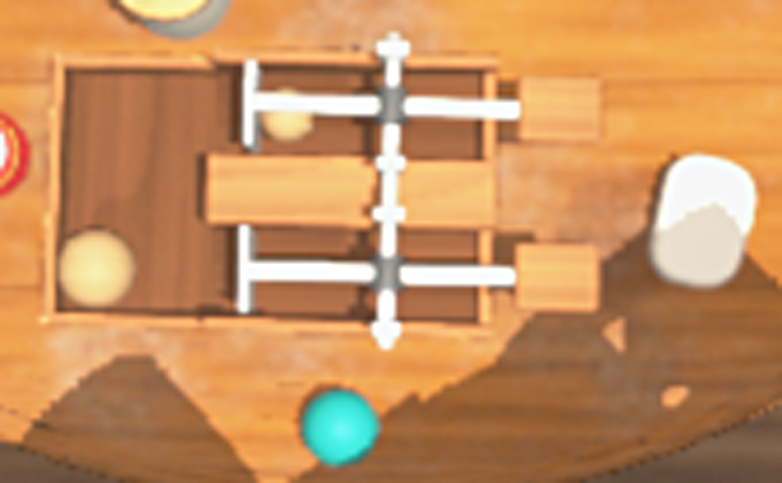

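The bauble is at rest in the tray at (97,268), both paddles are level at a height of about 126 mm, both gates are shut and the hand is clear.

```bash
python3 -c "
from cell import env
print(env.job_done())"
```

```text
the job is handed in; nothing more can be done
None
```

The larger bauble (near lane) rolled into the tray, the near paddle is back up with its gate shut, the smaller bauble is still in its lane, and the job is handed in; the hand-in gave no verdict.

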